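# Open the safety-capped reference bottle

### The job

Open the clamped white reference-sample bottle: push its child-resistant cap down against the spring and, keeping it pushed down, turn it anticlockwise (seen from above), regrasping if need be, until it comes up against its end stop, then lift it off. Set the cap down gently, without dropping it, upright (open side down, as it came off) in the middle of the clean white tile, and let go of it there. Leave the amber jar, the crucible, the steel block and the tweezers where they are.

Things in the scene. Friction and masses are not known exactly. Their poses are not given: they have to be found in the camera images.
- cap_mid (a point): White ridged safety cap with a red ring on top, 56 mm diameter, 34 mm high, 40 to 80 g. Point on its axis, 17 mm below its top and above its lower edge; z up. Hollow below, solid in its top 14 mm: grip it across the diameter. It starts locked on a white bottle (72 mm wide) clamped to the bench upright; the sloping shoulder begins 10 mm under the cap's edge. Its yaw does not tell the lock's angle.
- cap_top (a point): Centre of the cap's flat top. Lock: two lugs in the cap sit in notches under the neck's rim and a spring lifts the cap with 6 N. Unpressed it turns under 30 degrees, to the lock. Pushed down 4 mm (11 N) the lugs clear it; it bottoms hard at 6.5 mm (14 N): press 14 to 20 N. Keep it pressed for the first 75 degrees; after that it may be let go and regrasped: it keeps its angle, held up under the rim.
- cap_rim (a point): Centre of the cap's lower edge. Anticlockwise from above, the cap turns 115 to 140 degrees from its start to a rigid end stop (how far varies, unseen): the turning moment then rises steeply (0.7 N m is ample). It lifts off freely at the stop and up to 20 degrees before it; elsewhere the rim holds it. Free, the spring raises it about 2 mm; lift it 25 mm straight up to clear the neck. 1 mm loose sideways.
- tile: Clean white ceramic tile, 120 x 120 x 8 mm, loose, lying flat on the bench. The origin is the centre of its underside; its top is 8 mm above, and x and y run along its sides. The point cap_mid is 25 mm above this origin when the cap stands on the tile.
- amber_mid (a point): Bystander: loose amber glass jar with a black lid, 44 mm diameter, 65 mm high; the point is at its centre, half-way up.
- crucible_mid (a point): Bystander: loose small white ceramic crucible, an open cup 34 mm across and 28 mm high; the point is at its centre, half-way up.
- block_mid (a point): Bystander: loose steel block, 45 x 22 x 40 mm high; the point is at its centre.
- tweezers_mid (a point): Bystander: loose steel tweezers lying flat, 130 mm long (along their y), 20 mm wide, 8 mm high; the point is at their centre.
Not all that is in view belongs to the job. What is shaped like the part that bears cap_mid but purple or turquoise is not meant.

How it is judged:
By the outcome, as a careful person would: the job done as asked, in the order asked, and still so for the second after the job is handed in, with the robot touching nothing.
It also fails if it takes over 64 s, if anything falls off the work surface, if the arm or the gripper's body presses on something with over 40 N, if the wrist force passes 120 N, or if a joint passes its speed limit or range.

### The arm

A 6-joint arm with a two-finger parallel gripper is mounted at the origin on the work surface. World frame = base frame: x ahead of the robot, y to its left, z up, the work surface at z = 0. Lengths are in m, angles in rad, forces in N, time in s.
With the tool pointing down it reaches from about 0.275 to 1 m from the base axis. Payload 8.4 kg.
Tool frame: the origin (TCP) lies at the very end of the fingers, on their centre line; the grasp point (between the pads) lies 19 mm behind it; z points along the fingers, y is the direction in which the jaws open and shut (so a half turn about z gives the same grasp; the last joint's range is limited). The gripper opens to 85 mm and grips with 20 to 120 N. Pads are 22 mm wide; open, the fingers measure 114 mm over their backs; the gripper's body (76 mm by 85 mm) begins 54 mm behind the grasp point. The pads swing forward as they close: fully open they stand 13 mm farther back than shut.
Start: joints at [-1.201, 0.353, 1.633, -0, 1.155, -0.002], TCP at [0.227, -0.582, 0.209] pointing down, gripper open.
Joint ranges: [-2.63, 2.63], [-0.92, 2.1], [0.06, 2.66], [-1.3, 4.44], [0, 2.69], [-3.02, 3.02]. Speed limits (rad/s): [2.22, 2.22, 2.79, 3.14, 3.14, 3.14].

### API

Orientations are given as a unit quaternion [x, y, z, w].
In Python, from bench import arm, viewer, workorder gives the robot as it stands.
- The arm moves only by the tool arm_command, never from a script. Its argument "deltas" is a list of rows, each an object with "slide": the shift along the world's x, y, z in mm, a list of three; "roll": the turn about the world's z in rad. In form: [{"slide": [dx, dy, dz], "roll": roll}, ...]. A call has 1 to 10 rows; each row shifts and turns the pose as measured when the row begins; what a row does not reach is not made up. A row lasts 1/12 s, in which the tool goes at most 41.7 mm and 7.16 degrees, less where a joint would pass 70% of its speed; a pose out of reach is approached as far as the arm can. A call is refused whole if a number of a shift passes 41.7 or a number of a turn 0.125, either way. A call with a gripper value outside its range is refused whole. "gripper" is the finger opening in mm, from 0 to 85.4, set as the call begins (left out, the last holds). The fingers move at their own pace and stop on an object; "squeeze" is the grip in N (left out, the last holds). Time passes only in rows, so rows that do not move let the fingers close. It gives the time, the measured TCP pose, the force and the opening at its end, in the units of the state.
- arm.get_state(): the state, without advancing time (a new reading comes with each control period).
- viewer.camera(name): name is "side" or "top" or "wrist"; returns a dict with "image" (480x640x3 uint8, blue, green, red), "range_z" (480x640 float32, m along the optical axis (not along the pixel's ray), 0 where there is no reading), "fovy" (degrees; the focal length in pixels is half the picture's height over the tangent of half this angle, whatever the lens; pixels are square), "cx", "cy" (the principal point, pixels), "xyz" and "orientation" of the camera in the world. Camera axes: x right, y down, z forward; pixel columns grow to the right and rows downward; lengths in m; the calibration is good to about 2 mm. A picture is of the moment at which its call begins.
- workorder.hand_in(): hands the job in, once; it reports no verdict.
The state is a dict: "time": time; "qpos": joint angles; "qd": joint speeds; "tau": joint torques, N m; "tcp_pos": TCP position; "tcp_rot": TCP orientation; "contact_force": force on the tool from outside, world axes, zero at the start; "moment": the same for the moment, N m; "gripper_width": finger opening in m.
Only numpy, scipy, OpenCV 4.12 (cv2) and the standard library are available. Lean on these libraries where they do the work, as an engineer would, in place of code of your own. Each camera call takes 0.05 s, during which the arm holds its last target. There are 200 camera calls.

## Working session

There is one attempt and no reset: what is moved stays moved. The work goes in short steps, Python scripts to look and compute and a tool call to move; the robot and the scene stay as the last step left them, time stands still between calls to the robot, and variables do not carry over. Pictures are saved under pics/ and viewed, about 8 in all and at most 12, crops included, and the job is handed in when it is done.

Besides the shell and the picture viewer there is one more tool, called after "Call:" as name([rows], argument=value, ...), one row to a line, values as JSON. arm_command: Moves the arm, as the interface text tells. Its arguments: {"type":"object","properties":{"deltas":{"type":"array"},"gripper":{"type":"number"},"squeeze":{"type":"number"}},"required":["deltas"]}

```bash
mkdir -p pics
cat > h.py <<'E'
import numpy as np,cv2
from scipy.spatial.transform import Rotation as R
from bench import arm,viewer,workorder
def snap(n,f):
    c=viewer.camera(n); cv2.imwrite(f'pics/{f}.png',c['image']); np.savez(f'pics/{f}.npz',**c); return c
def load(f): return dict(np.load(f'pics/{f}.npz'))
def pt(c,u,v,z=None,world_z=None):
    fl=240/np.tan(np.radians(float(c['fovy']))/2)
    d=np.array([(u-c['cx'])/fl,(v-c['cy'])/fl,1.])
    M=R.from_quat(c['orientation']).as_matrix() if np.size(c['orientation'])==4 else c['orientation']
    o=np.array(c['xyz'])
    if world_z is not None:
        r=M@d; return o+r*(world_z-o[2])/r[2]
    if z is None: z=np.median(c['range_z'][int(v)-1:int(v)+2,int(u)-1:int(u)+2])
    return o+M@(d*z)
E
python3 - <<'E'
from h import *
for n in ('top','side'):
    c=snap(n,n+'0'); print(n,c['xyz'],c['orientation'],c['fovy'],c['cx'],c['cy'])
print(arm.get_state())
E
```

```text
top [0.43610353 0.01742948 0.96023243] [-0.69713083  0.71412934 -0.04623149  0.04348033] 47.53892001432245 317.75054801070974 232.2156493976347
side [ 0.44418031 -0.61184203  0.74562897] [ 0.91833633 -0.09064551  0.03237327 -0.38391893] 44.56085309055581 322.0169090999217 239.562096667218
{'time': 0.1, 'qpos': array([-1.20142926e+00,  3.53583932e-01,  1.63407022e+00, -1.85893118e-05,
        1.15522556e+00, -2.35645152e-03]), 'qd': array([-0.00069411, -0.00277075, -0.00273234,  0.00038254,  0.00091702,
       -0.00028922]), 'tau': array([-4.45176929e-04, -6.06354833e+01, -3.42819393e+01, -7.20549679e-05,
        4.00687059e-03, -2.09896567e-07]), 'tcp_pos': array([ 0.22686288, -0.58186664,  0.20812916]), 'tcp_rot': array([ 9.82776470e-01,  1.84797176e-01, -1.25787426e-04, -6.31171282e-04]), 'contact_force': array([-0.19409659,  0.50510154,  0.23604219]), 'moment': array([ 0.00249047, -0.01644774, -0.00320847]), 'gripper_width': 0.0857305006402096}
```

View pics/top0.png

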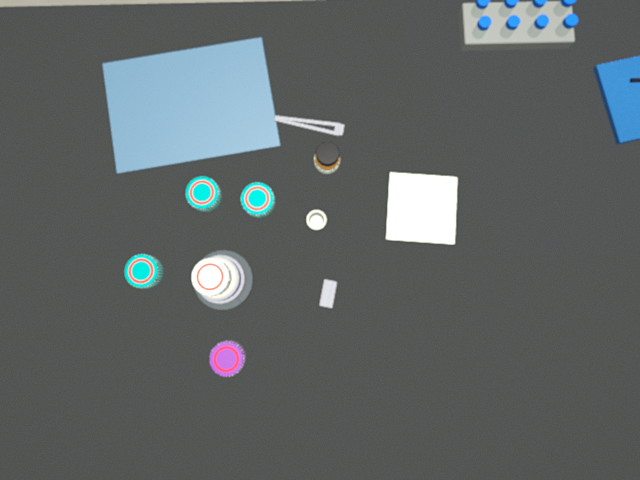

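View pics/side0.png

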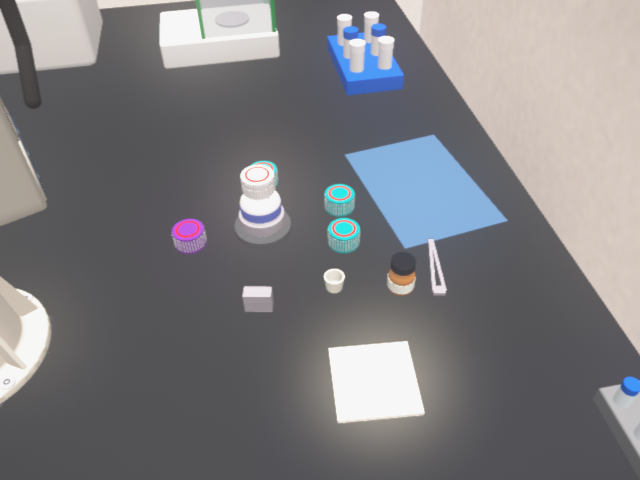

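Cap candidates in the top view: turquoise at (202,193), (257,199) and (142,271), purple at (227,359), and white with a red ring at (210,277), standing on the clamped bottle. The white one fits the description. In the side view it is at (258,178). The tile is at about (422,208) in the top view. Next I'll measure and check an enlarged crop.

Run:
```python
from h import *
t=load('top0'); s=load('side0')
print('cap top',pt(t,210,277),'side',pt(s,257,175))
z=pt(t,210,277)[2]
# cap top blob by depth
fl=240/np.tan(np.radians(float(t['fovy']))/2)
d=t['range_z']; d0=np.median(d[275:280,208:213]); m=(abs(d-d0)<.006); m[:, :170]=0;m[:,260:]=0;m[:240]=0;m[320:]=0
v,u=np.nonzero(m); print(len(u),u.min(),u.max(),v.min(),v.max(),'mean',u.mean(),v.mean(),pt(t,u.mean(),v.mean(),world_z=z))
for n,w in dict(tl=(389,173),tr=(458,176),br=(455,244),bl=(387,240)).items(): print(n,pt(t,*w,world_z=.008),pt(t,*w)[2])
for n,w in dict(amber=(327,152),cruc=(316,219),block=(328,293),tw=(310,124),teal1=(202,193),teal2=(257,199),teal3=(142,271),purple=(227,359)).items(): print(n,pt(t,*w))
cv2.imwrite('pics/crop1.png',np.hstack([cv2.resize(t['image'][225:325,160:260],(400,400),interpolation=2),cv2.resize(s['image'][140:240,210:310],(400,400),interpolation=2)]))
```

```text
cap top [0.47743802 0.17845139 0.12880177] side [0.47938793 0.17294229 0.1311178 ]
1061 192 228 259 295 mean 209.77191328934967 277.05466540999055 [0.47736339 0.17879808 0.12880177]
tl [ 0.6611924  -0.11763004  0.008     ] 0.001456212344438379
tr [ 0.65279959 -0.24066047  0.008     ] -4.692663507055439e-05
br [ 0.53094561 -0.22844411  0.008     ] 0.002146976230742892
bl [ 0.54088212 -0.10919705  0.008     ] 0.0008737495391256678
amber [ 0.68647454 -0.00637343  0.06476681]
cruc [0.58162119 0.01475263 0.00527717]
block [ 0.45026454 -0.00228175  0.04056197]
tw [0.7570367  0.02148894 0.00206049]
teal1 [0.62725323 0.21061192 0.03462969]
teal2 [0.61419029 0.11561647 0.03604662]
teal3 [0.49505546 0.31192195 0.03460296]
purple [0.34539675 0.1683631  0.03451615]
```

View pics/crop1.png

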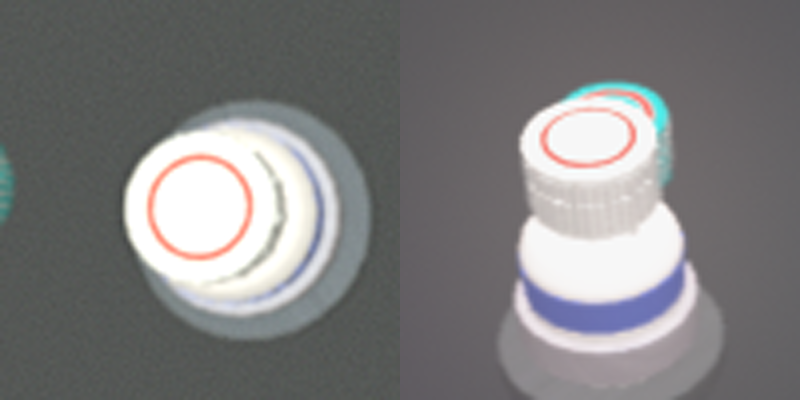

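The crop confirms it: a white ridged cap with a red ring, on the clamped bottle. Ring centre is at about top-view pixel (210,277). Moving above it.

Call:
arm_command([
  {"slide": [13, 39, 4], "roll": 0},
  {"slide": [13, 39, 4], "roll": 0},
  {"slide": [13, 39, 4], "roll": 0},
  {"slide": [13, 39, 4], "roll": 0},
  {"slide": [13, 39, 4], "roll": 0},
  {"slide": [13, 39, 4], "roll": 0},
  {"slide": [13, 39, 4], "roll": 0},
  {"slide": [13, 39, 4], "roll": 0},
  {"slide": [13, 39, 4], "roll": 0},
  {"slide": [13, 39, 4], "roll": 0},
], gripper=85)

```text
time: 0.93
tcp_pos: [0.3514, -0.1892, 0.2435]
tcp_rot: [0.984, 0.18, -0.001, -0.002]
contact_force: [1.0, -0.4, 0.0]
gripper_width: 0.0849
```

Call:
arm_command([
  {"slide": [13, 39, 0], "roll": 0},
  {"slide": [13, 39, 0], "roll": 0},
  {"slide": [13, 39, 0], "roll": 0},
  {"slide": [13, 39, 0], "roll": 0},
  {"slide": [13, 39, 0], "roll": 0},
  {"slide": [13, 39, 0], "roll": 0},
  {"slide": [13, 39, 0], "roll": 0},
  {"slide": [13, 39, 0], "roll": 0},
  {"slide": [13, 39, 0], "roll": 0},
  {"slide": [0, 0, 0], "roll": 0},
])

```text
time: 1.77
tcp_pos: [0.4661, 0.1746, 0.2447]
tcp_rot: [0.983, 0.181, 0.001, -0.002]
contact_force: [-0.2, -0.5, 0.3]
gripper_width: 0.0852
```

Run:
```python
from h import *
c=snap('wrist','w1'); s=arm.get_state(); print(s['qpos'],s['tcp_pos'],c['xyz'])
hs=cv2.cvtColor(c['image'],cv2.COLOR_BGR2HSV)
d=c['range_z']; 
P=pt(load('top0'),210,277,world_z=.129)
fl=240/np.tan(np.radians(float(c['fovy']))/2)
M=R.from_quat(c['orientation']).as_matrix(); q=M.T@(P-c['xyz']); print('pred px',q[:2]/q[2]*fl+[c['cx'],c['cy']])
```

```text
[0.34939847 0.11310317 1.86365734 0.00328622 1.16347662 1.55372867] [0.46479755 0.17211684 0.24432555] [0.52999327 0.19779625 0.40962668]
pred px [315.28883738 214.85428876]
```

View pics/w1.png

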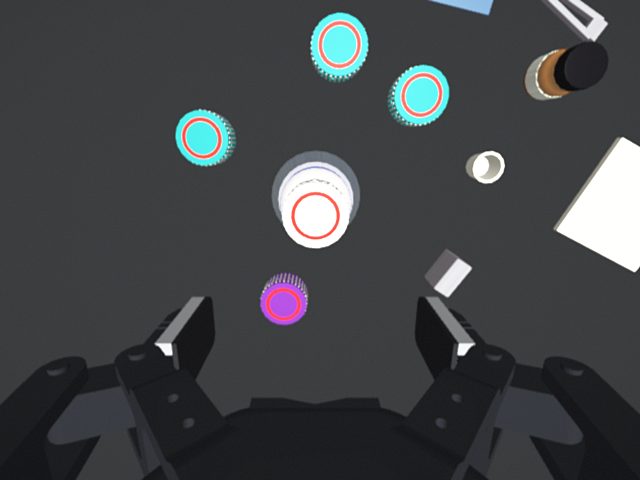

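The wrist view shows the red ring centre at (315,215), which matches the prediction. Cap axis is at about (0.4775, 0.1785), with its top at z≈0.129. Descending.

Call:
arm_command([
  {"slide": [6, 3, -20], "roll": 0},
  {"slide": [6, 3, -30], "roll": 0},
  {"slide": [0, 0, -30], "roll": 0},
  {"slide": [0, 0, -30], "roll": 0},
  {"slide": [0, 0, -20], "roll": 0},
  {"slide": [0, 0, -10], "roll": 0},
  {"slide": [0, 0, 0], "roll": 0},
  {"slide": [0, 0, 0], "roll": 0},
])

```text
time: 2.48
tcp_pos: [0.4737, 0.1722, 0.0987]
tcp_rot: [0.983, 0.182, -0.001, -0.0]
contact_force: [0.2, 0.3, 1.2]
gripper_width: 0.0848
```

Call:
arm_command([
  {"slide": [4, 6, 0], "roll": 0},
  {"slide": [0, 0, 0], "roll": 0},
  {"slide": [0, 0, 0], "roll": 0},
])

```text
time: 2.73
tcp_pos: [0.479, 0.1777, 0.101]
tcp_rot: [0.983, 0.181, 0.0, -0.0]
contact_force: [-1.0, 0.1, 0.6]
gripper_width: 0.0852
```

Call:
arm_command([
  {"slide": [-1, 1, -4], "roll": 0},
  {"slide": [0, 0, 0], "roll": 0},
  {"slide": [0, 0, 0], "roll": 0},
  {"slide": [0, 0, 0], "roll": 0},
  {"slide": [0, 0, 0], "roll": 0},
  {"slide": [0, 0, 0], "roll": 0},
], gripper=48, squeeze=30)

```text
time: 3.23
tcp_pos: [0.4797, 0.1795, 0.0995]
tcp_rot: [0.983, 0.182, 0.003, -0.001]
contact_force: [0.6, -0.5, -0.4]
gripper_width: 0.0533
```

```bash
python3 -c "
from h import *
s=arm.get_state();print(s['tcp_pos'],s['contact_force'],s['moment'],s['gripper_width'])"
```

```text
[0.47969714 0.17954463 0.09945933] [ 0.55289448 -0.53292058 -0.4223233 ] [-0.00571479 -0.09278877  0.00813908] 0.05329878391896489
```

Call:
arm_command([
  {"slide": [0, 0, 0], "roll": 0},
  {"slide": [0, 0, 0], "roll": 0},
  {"slide": [0, 0, 0], "roll": 0},
], gripper=40, squeeze=90)

```text
time: 3.48
tcp_pos: [0.4798, 0.1796, 0.1002]
tcp_rot: [0.983, 0.182, 0.003, -0.001]
contact_force: [-1.2, -1.3, 3.3]
gripper_width: 0.0501
```

```bash
python3 -c "
from h import *
c=snap('wrist','w2');s=arm.get_state();print(s['tcp_pos'],s['contact_force'],s['moment'],s['gripper_width'])"
```

```text
[0.47976797 0.17957918 0.10020052] [-1.92126978 -1.66479466  4.14116108] [-0.11739581  0.22980104  0.02223548] 0.049733304949193445
```

View pics/w2.png

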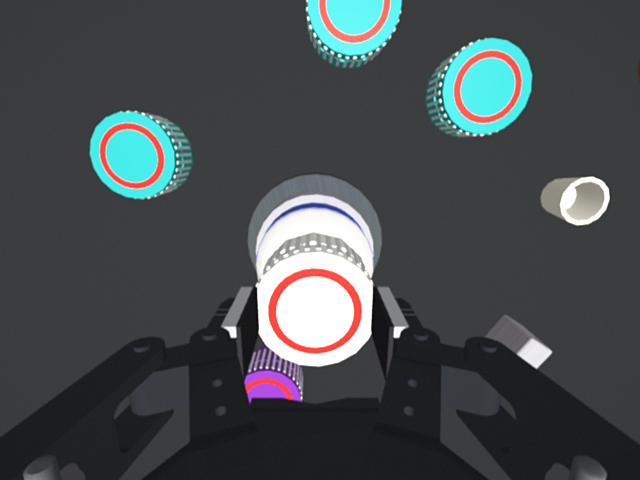

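The pads hold the cap on both sides, with the ring centre at (315,311) centred between them. The width reading has dropped to 50 mm, which looks like finger compliance. Pressing down in small steps.

Call:
arm_command([
  {"slide": [0, 0, -2], "roll": 0},
  {"slide": [0, 0, -2], "roll": 0},
  {"slide": [0, 0, 0], "roll": 0},
])

```text
time: 3.78
tcp_pos: [0.4798, 0.1796, 0.0972]
tcp_rot: [0.983, 0.182, 0.003, -0.001]
contact_force: [-2.6, -0.9, 9.4]
gripper_width: 0.0499
```

```bash
cat > s.py <<'E'
from h import *
s=arm.get_state();print(s['time'],s['qpos'][5],s['tcp_pos'],s['contact_force'],s['moment'],s['gripper_width'])
E
python3 s.py
```

```text
3.7833 1.5605004016326622 [0.47982408 0.17960388 0.09715879] [-2.63670342 -0.93314744  9.41676175] [-0.23556871  0.47760502  0.03010199] 0.04989809338152007
```

Call:
arm_command([
  {"slide": [0, 0, -2], "roll": 0},
  {"slide": [0, 0, -2], "roll": 0},
  {"slide": [0, 0, 0], "roll": 0},
])

```text
time: 4.03
tcp_pos: [0.4799, 0.1796, 0.0948]
tcp_rot: [0.983, 0.182, 0.003, -0.001]
contact_force: [-3.1, -1.2, 12.7]
gripper_width: 0.0498
```

```bash
python3 s.py
```

```text
4.0333 1.5604190141282888 [0.47990345 0.17963219 0.09476234] [-3.06275178 -1.16541433 12.6979448 ] [-2.53400912e-01  5.81532247e-01  4.24386464e-04] 0.049838267311946835
```

Call:
arm_command([
  {"slide": [-1, 0, -2.5], "roll": 0},
  {"slide": [0, 0, -1], "roll": 0},
  {"slide": [0, 0, 0], "roll": 0},
])

```text
time: 4.28
tcp_pos: [0.48, 0.1796, 0.0943]
tcp_rot: [0.983, 0.182, 0.004, -0.001]
contact_force: [-3.8, -1.2, 12.7]
gripper_width: 0.0496
```

```bash
python3 s.py
```

```text
4.2833 1.5611396782981608 [0.47995422 0.1796485  0.0943455 ] [-3.75538631 -1.1846572  12.6561638 ] [-0.21497142  0.74272997 -0.07580779] 0.04963096298016366
```

Call:
arm_command([
  {"slide": [-1, 0, -3], "roll": 0},
  {"slide": [-1, 0, -3], "roll": 0},
  {"slide": [-1, 0, -3], "roll": 0},
])

```text
time: 4.53
tcp_pos: [0.4801, 0.1798, 0.0933]
tcp_rot: [0.983, 0.182, 0.007, -0.0]
contact_force: [-10.2, -7.2, 42.4]
gripper_width: 0.0497
```

```bash
python3 s.py
```

```text
4.5333 1.5633054923966603 [0.48014608 0.17977499 0.09326313] [-10.23641209  -7.15337807  42.3768553 ] [-1.06755412  1.84110016 -0.06562569] 0.04967454926232264
```

Call:
arm_command([
  {"slide": [0, 0, 0], "roll": 0},
])

```text
time: 4.62
tcp_pos: [0.4802, 0.1797, 0.0948]
tcp_rot: [0.983, 0.182, 0.007, -0.0]
contact_force: [-6.2, -1.6, 10.9]
gripper_width: 0.0497
```

```bash
python3 s.py
```

```text
4.6167 1.5632967672225566 [0.48021958 0.17969235 0.09482847] [-6.16614064 -1.6009716  10.90141248] [-0.15130852  0.96857071  0.00466967] 0.04974575656213611
```

Call:
arm_command([
  {"slide": [0, 0, -2], "roll": 0},
  {"slide": [0, 0, -1.3], "roll": 0.03},
])

```text
time: 4.78
tcp_pos: [0.4807, 0.1799, 0.094]
tcp_rot: [0.981, 0.196, 0.008, -0.001]
contact_force: [-4.2, -0.4, 12.5]
gripper_width: 0.0499
```

```bash
python3 s.py
```

```text
4.7833 1.5330301891030291 [0.48071537 0.17992827 0.09401298] [-4.22344402 -0.3896204  12.48902832] [-0.09841368  0.51062534  0.00306925] 0.049919313632050516
```

Call:
arm_command([
  {"slide": [-0.5, 0, -1.6], "roll": 0.06},
  {"slide": [-0.5, 0, -1.6], "roll": 0.06},
  {"slide": [-0.5, 0, -1.6], "roll": 0.06},
  {"slide": [-0.5, 0, -1.6], "roll": 0.06},
])

```text
time: 5.12
tcp_pos: [0.4808, 0.1812, 0.0935]
tcp_rot: [0.949, 0.316, 0.01, -0.003]
contact_force: [-6.0, -3.7, 22.8]
gripper_width: 0.0499
```

```bash
python3 s.py
```

```text
5.1167 1.2779034849164077 [0.48075416 0.18123743 0.09347671] [-6.03129939 -3.6536314  22.80269545] [-0.46371057  1.19919192 -0.20363852] 0.04990178542254992
```

Call:
arm_command([
  {"slide": [-0.8, -0.6, -1.3], "roll": 0.06},
  {"slide": [-0.8, -0.6, -1.3], "roll": 0.06},
  {"slide": [-0.8, -0.6, -1.3], "roll": 0.06},
  {"slide": [-0.8, -0.6, -1.3], "roll": 0.06},
])

```text
time: 5.45
tcp_pos: [0.4805, 0.1815, 0.0936]
tcp_rot: [0.902, 0.432, 0.014, -0.005]
contact_force: [-4.5, 1.8, 16.3]
gripper_width: 0.0501
```

```bash
python3 s.py
```

```text
5.45 1.0137851992076188 [0.48047857 0.18150688 0.09359576] [-4.47830186  1.77958697 16.25520053] [ 0.34385487  0.85517629 -0.11671676] 0.05008182752170058
```

Call:
arm_command([
  {"slide": [-0.8, -0.6, -1.3], "roll": 0.07},
  {"slide": [-0.8, -0.6, -1.3], "roll": 0.07},
  {"slide": [-0.8, -0.6, -1.3], "roll": 0.07},
  {"slide": [-0.8, -0.6, -1.3], "roll": 0.07},
  {"slide": [-0.8, -0.6, -1.3], "roll": 0.07},
])

```text
time: 5.87
tcp_pos: [0.4796, 0.1823, 0.0936]
tcp_rot: [0.809, 0.588, 0.018, -0.009]
contact_force: [-4.7, 1.7, 17.7]
gripper_width: 0.0497
```

```bash
python3 s.py
```

```text
5.8667 0.6266313426192003 [0.47961731 0.18231328 0.09364113] [-4.74648252  1.69861993 17.68489745] [ 0.27506556  0.95754518 -0.13280595] 0.04966520516591709
```

Call:
arm_command([
  {"slide": [-1.5, 0, -1.3], "roll": 0.07},
  {"slide": [-1.5, 0, -1.3], "roll": 0.07},
  {"slide": [-1.5, 0, -1.3], "roll": 0.07},
  {"slide": [-1.5, 0, -1.3], "roll": 0.07},
  {"slide": [-1.5, 0, -1.3], "roll": 0.07},
])

```text
time: 6.28
tcp_pos: [0.4773, 0.1834, 0.0938]
tcp_rot: [0.687, 0.726, 0.021, -0.01]
contact_force: [-0.6, -4.7, 15.2]
gripper_width: 0.0499
```

```bash
cat >> s.py <<'E'
print('toolz',R.from_quat(s['tcp_rot']).as_matrix()[:,2])
E
python3 s.py
```

```text
6.2833 0.2470718167100102 [0.47730929 0.18344994 0.09380608] [-0.59468759 -4.73502477 15.23824113] [-0.85884375  0.2126677  -0.15872947] 0.049926748235269554
toolz [ 0.01343184  0.04434721 -0.99892588]
```

Call:
arm_command([
  {"slide": [-0.5, -1.5, -1.3], "roll": 0.07},
  {"slide": [-0.5, -1.5, -1.3], "roll": 0.07},
  {"slide": [-0.5, -1.5, -1.3], "roll": 0.07},
  {"slide": [-0.5, -1.5, -1.3], "roll": 0.07},
  {"slide": [-0.5, -1.5, -1.3], "roll": 0.07},
  {"slide": [-0.5, -1.5, -1.3], "roll": 0.07},
])

```text
time: 6.78
tcp_pos: [0.4777, 0.1808, 0.0942]
tcp_rot: [0.513, 0.858, 0.025, -0.016]
contact_force: [-6.3, 5.2, 18.4]
gripper_width: 0.0503
```

```bash
python3 s.py
```

```text
6.7833 -0.22683202770822386 [0.47773236 0.1807687  0.09417152] [-6.25766244  5.17666756 18.39865792] [ 0.90039982  1.20199717 -0.10350399] 0.0503472053273738
toolz [-0.00145348  0.05966226 -0.99821756]
```

Call:
arm_command([
  {"slide": [-0.5, 0.5, 0], "roll": 0.05},
  {"slide": [-0.5, 0, 0], "roll": 0.05},
  {"slide": [-0.5, 0, 0], "roll": 0.05},
])

```text
time: 7.03
tcp_pos: [0.477, 0.182, 0.0967]
tcp_rot: [0.444, 0.896, 0.025, -0.017]
contact_force: [-2.6, -1.0, 8.7]
gripper_width: 0.0497
```

```bash
python3 s.py
```

```text
7.0333 -0.38701162859711247 [0.47699618 0.18204969 0.09665988] [-2.56713299 -1.04142231  8.70001101] [-0.3670681   0.48790868 -0.03408177] 0.04969301189241389
toolz [-0.00908196  0.06045774 -0.99812944]
```

Call:
arm_command([
  {"slide": [-0.5, 0, 0], "roll": 0.04},
  {"slide": [-0.5, 0, 0], "roll": 0.04},
  {"slide": [-0.5, 0, 0], "roll": 0.04},
])

```text
time: 7.28
tcp_pos: [0.4763, 0.1822, 0.0984]
tcp_rot: [0.386, 0.922, 0.024, -0.018]
contact_force: [-0.4, -2.8, 6.9]
gripper_width: 0.0501
```

```bash
python3 s.py
```

```text
7.2833 -0.5137669020435797 [0.47629449 0.18215312 0.0984499 ] [-0.40618246 -2.81150071  6.89814651] [-0.31866981  0.29364558 -0.06806264] 0.05010016565440032
toolz [-0.01487033  0.05929381 -0.99812981]
```

Turned 2.08 rad (119°) with no stop yet.

Call:
arm_command([
  {"slide": [0, 0, 0], "roll": 0.04},
  {"slide": [0, 0, 0], "roll": 0.04},
  {"slide": [0, 0, 0], "roll": 0.04},
])

```text
time: 7.53
tcp_pos: [0.476, 0.1819, 0.0995]
tcp_rot: [0.327, 0.945, 0.023, -0.02]
contact_force: [-2.1, -2.2, 6.0]
gripper_width: 0.0497
```

```bash
python3 s.py
```

```text
7.5333 -0.6391780957248996 [0.4760092  0.18188998 0.09950592] [-2.11059743 -2.19335856  5.9720228 ] [-0.37936807  0.41318036 -0.04289883] 0.049658140275408144
toolz [-0.0225853   0.05664163 -0.99813908]
```

Call:
arm_command([
  {"slide": [0, 0, 0], "roll": 0.04},
  {"slide": [0, 0, 0], "roll": 0.04},
])

```text
time: 7.7
tcp_pos: [0.4757, 0.1816, 0.1]
tcp_rot: [0.287, 0.958, 0.022, -0.021]
contact_force: [-2.1, -1.8, 5.6]
gripper_width: 0.05
```

```bash
python3 s.py
```

```text
7.7 -0.7218649286423684 [0.47567734 0.18158544 0.09996179] [-2.11365517 -1.75386834  5.60861569] [-0.30038034  0.31627564 -0.06465413] 0.04995709754331022
toolz [-0.02790717  0.05409283 -0.99814586]
```

Call:
arm_command([
  {"slide": [0, 0, 0], "roll": 0.04},
  {"slide": [0, 0, 0], "roll": 0.04},
])

```text
time: 7.87
tcp_pos: [0.4755, 0.1813, 0.1004]
tcp_rot: [0.246, 0.969, 0.021, -0.022]
contact_force: [-2.1, -0.8, 3.8]
gripper_width: 0.0498
```

```bash
python3 s.py
```

```text
7.8667 -0.8038770753694426 [0.47553975 0.18133603 0.10039497] [-2.10746992 -0.81131492  3.83225987] [-0.30805416  0.29723535 -0.02134338] 0.04979241160075275
toolz [-0.03263148  0.05124889 -0.99815266]
```

Call:
arm_command([
  {"slide": [0, 0, 0], "roll": 0.04},
  {"slide": [0, 0, 0], "roll": 0.04},
])

```text
time: 8.03
tcp_pos: [0.475, 0.1809, 0.1006]
tcp_rot: [0.206, 0.978, 0.019, -0.023]
contact_force: [-2.3, -1.7, 2.2]
gripper_width: 0.05
```

```bash
python3 s.py
```

```text
8.0333 -0.8847530035248903 [0.47502478 0.18086706 0.10055368] [-2.29780289 -1.65284669  2.21727828] [-0.49009084  0.31348907 -0.59719476] 0.049978400879421445
toolz [-0.03789055  0.04759947 -0.99814758]
```

The turning moment jumped from about 0.05 to 0.60 N·m at 2.45 rad (140°), so that is the end stop. Lifting straight up.

Call:
arm_command([
  {"slide": [0, 0, 3], "roll": -0.01},
  {"slide": [0, 0, 5], "roll": 0},
])

```text
time: 8.2
tcp_pos: [0.4745, 0.1808, 0.1062]
tcp_rot: [0.211, 0.977, 0.019, -0.024]
contact_force: [6.0, 2.0, -19.2]
gripper_width: 0.0492
```

```bash
python3 s.py
```

```text
8.2 -0.8721809983922295 [0.47449729 0.18078028 0.10624068] [  6.02792448   1.9774049  -19.21009241] [ 0.20698741 -1.27347318 -0.75558451] 0.0492249349715052
toolz [-0.03850406  0.04798436 -0.99810568]
```

Call:
arm_command([
  {"slide": [0, 0, 0], "roll": 0},
  {"slide": [0, 0, 0], "roll": 0},
])

```text
time: 8.37
tcp_pos: [0.4748, 0.1806, 0.107]
tcp_rot: [0.214, 0.976, 0.019, -0.024]
contact_force: [0.7, -0.5, -4.2]
gripper_width: 0.0496
```

```bash
python3 s.py
python3 - <<'E'
from h import *
c=snap('side','s2');w=snap('wrist','w3')
cv2.imwrite('pics/crop2.png',np.hstack([cv2.resize(c['image'][100:260,180:340],(400,400),interpolation=2),cv2.resize(w['image'],(533,400))])[:, :800])
E
```

```text
8.3667 -0.867409347448444 [0.47479218 0.18060657 0.10696475] [ 0.66508155 -0.46111961 -4.2425192 ] [-0.20395719 -0.06371574 -0.53720167] 0.04960905729586285
toolz [-0.0381866   0.04805222 -0.99811461]
```

View pics/crop2.png

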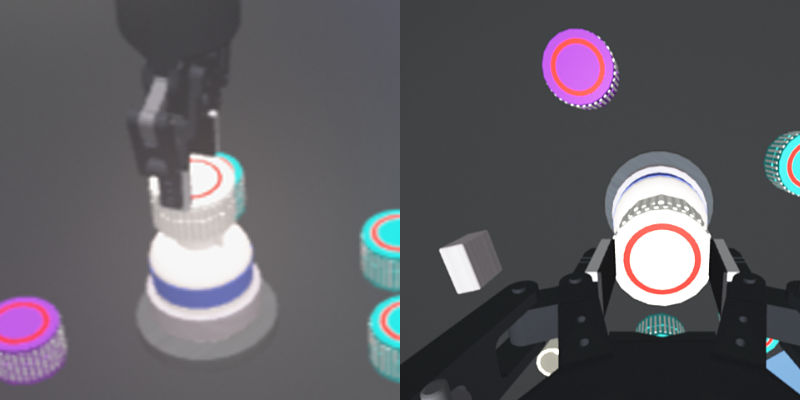

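The cap has risen about 7 mm and is still centred in the pads (ring at the same pixel row as before), so it is clear of the rim. It drags only because the residual stop moment is still pressing. I'll unwind slightly and lift.

Call:
arm_command([
  {"slide": [0, 0, 0], "roll": -0.04},
  {"slide": [0, 0, 3], "roll": -0.02},
])

```text
time: 8.63
tcp_pos: [0.475, 0.1806, 0.1097]
tcp_rot: [0.244, 0.969, 0.02, -0.023]
contact_force: [0.0, 0.0, -0.8]
gripper_width: 0.0496
```

```bash
python3 s.py
```

```text
8.6333 -0.8072756632546864 [0.4750273  0.18055004 0.10974646] [ 0.0047437   0.04987163 -0.80921422] [-0.10099937 -0.17181701 -0.01848555] 0.0495777114917548
toolz [-0.03463404  0.05014255 -0.99814138]
```

Now free: only the cap's weight remains (0.8 N). Lifting clear.

Call:
arm_command([
  {"slide": [0, 0, 5], "roll": 0},
  {"slide": [0, 0, 8], "roll": 0},
  {"slide": [0, 0, 10], "roll": 0},
  {"slide": [0, 0, 15], "roll": 0},
  {"slide": [0, 0, 15], "roll": 0},
  {"slide": [0, 0, 0], "roll": 0},
])

```text
time: 9.13
tcp_pos: [0.4748, 0.1809, 0.1685]
tcp_rot: [0.243, 0.97, 0.02, -0.023]
contact_force: [-0.1, 0.6, 0.4]
gripper_width: 0.0496
```

```bash
python3 s.py
python3 - <<'E'
from h import *
c=snap('side','s3');w=snap('wrist','w4')
cv2.imwrite('pics/crop3.png',np.hstack([cv2.resize(c['image'][70:230,180:340],(400,400),interpolation=2),cv2.resize(w['image'],(533,400))])[:, :800])
fl=240/np.tan(np.radians(float(w['fovy']))/2)
# cap top plane fit from wrist range
d=w['range_z']; v,u=np.mgrid[285:336:3,290:341:3]; P=np.array([pt(w,a,b) for a,b in zip(u.ravel(),v.ravel())])
P=P[np.isfinite(P).all(1)]; m=P.mean(0); n=np.linalg.svd(P-m)[2][2]; print('top',m,n*np.sign(n[2]),(P-m)@n.T.std() if 0 else ((P-m)@n).std())
E
```

```text
9.1333 -0.7980169905230017 [0.47483002 0.18093784 0.16854686] [-0.06492456  0.62354655  0.43942922] [ 0.00489945  0.00235763 -0.02103791] 0.04955995270130598
toolz [-0.03453212  0.05040773 -0.99813155]
top [0.47468542 0.17819892 0.19511064] [ 0.032472   -0.05069511  0.99818614] 0.00022741629228802143
```

View pics/crop3.png

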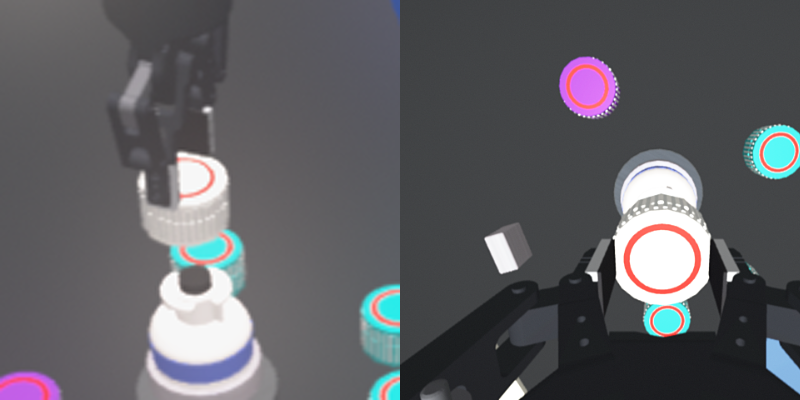

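The cap is off and held, tilted 3.5° along with the tool. The bottle neck is visible beneath it. Moving over the tile centre, about (0.5965, −0.174).

Call:
arm_command([
  {"slide": [5, -15, 0], "roll": 0},
  {"slide": [11, -32, 0], "roll": 0},
  {"slide": [11, -32, 0], "roll": 0},
  {"slide": [11, -32, 0], "roll": 0},
  {"slide": [11, -32, 0], "roll": 0},
  {"slide": [11, -32, 0], "roll": 0},
  {"slide": [11, -32, 0], "roll": 0},
  {"slide": [11, -32, 0], "roll": 0},
  {"slide": [11, -32, 0], "roll": 0},
  {"slide": [11, -32, 0], "roll": 0},
])

```text
time: 10.07
tcp_pos: [0.5732, -0.13, 0.1585]
tcp_rot: [0.237, 0.971, 0.02, -0.03]
contact_force: [0.3, 0.5, 0.2]
gripper_width: 0.0493
```

Call:
arm_command([
  {"slide": [11, -32, 0], "roll": 0},
  {"slide": [6, -15, 0], "roll": 0},
  {"slide": [0, 0, -30], "roll": 0},
  {"slide": [0, 0, -30], "roll": 0},
  {"slide": [0, 0, -20], "roll": 0},
  {"slide": [0, 0, 0], "roll": 0},
  {"slide": [0, 0, 0], "roll": 0},
])

```text
time: 10.65
tcp_pos: [0.59, -0.1861, 0.0705]
tcp_rot: [0.24, 0.97, 0.02, -0.031]
contact_force: [-0.2, 0.1, -0.9]
gripper_width: 0.0495
```

```bash
python3 s.py
cat > look.py <<'E'
from h import *
import sys
w=snap('wrist',sys.argv[1]); t=snap('top',sys.argv[1]+'t'); sd=snap('side',sys.argv[1]+'s')
cv2.imwrite(f'pics/{sys.argv[1]}c.png',np.hstack([cv2.resize(t['image'][140:280,350:490],(400,400),interpolation=2),cv2.resize(sd['image'][280:440,310:440],(325,400),interpolation=2)]))
d=w['range_z']; v,u=np.mgrid[285:336:3,290:341:3]; P=np.array([pt(w,a,b) for a,b in zip(u.ravel(),v.ravel())])
m=P.mean(0); n=np.linalg.svd(P-m)[2][2]; n*=np.sign(n[2]); c=pt(w,315.5,311); print('top',c,n,'rim',c-.034*n)
g=(t['image'].min(2)>185).astype(np.uint8); g[:150]=0;g[270:]=0;g[:,:370]=0;g[:,475:]=0
k,_=max(((c,cv2.contourArea(c)) for c in cv2.findContours(g,0,2)[0]),key=lambda a:a[1])
b=cv2.boxPoints(cv2.minAreaRect(k)); q=[pt(t,*p,world_z=.008) for p in b]; print(b,'tile',np.mean(q,0),[np.linalg.norm(q[i]-q[i-1]) for i in range(4)])
E
python3 look.py p1
```

```text
10.65 -1.4374835416291458 [ 0.59000521 -0.1860865   0.07052   ] [-0.20708823  0.05256199 -0.8515092 ] [-0.03149973  0.04221711  0.03997128] 0.049513246689862886
toolz [-0.05127371  0.05313413 -0.99727016]
top [ 0.59181687 -0.18860426  0.09804291] [ 0.04924415 -0.0525737   0.99740214] rim [ 0.59014257 -0.18681675  0.06413123]
[[385.04572 238.67761]
 [389.70398 171.90958]
 [455.0371  176.46771]
 [450.37885 243.23575]] tile [ 0.59775514 -0.17013353  0.008     ] [np.float64(0.11504949523787306), np.float64(0.12056511075685564), np.float64(0.11687525323450461), np.float64(0.12051042007377347)]
```

View pics/p1c.png

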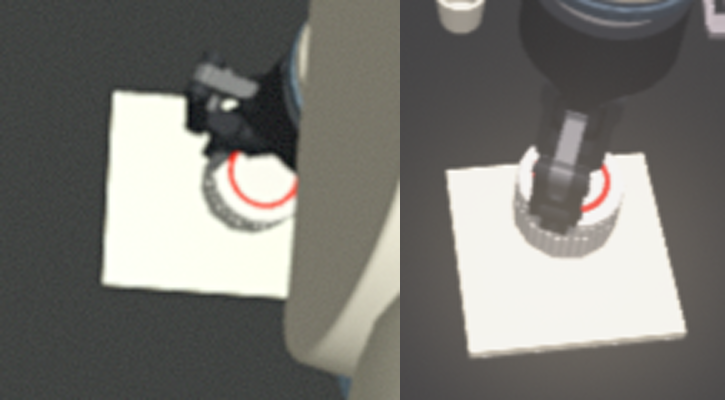

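The top and side crops show the cap above the tile, off-centre. I'll refine the tile centre from the earlier unoccluded pictures.

Run:
```python
from h import *
for n,(a,b,c_,d) in dict(top0=(150,270,370,475),side0=(325,430,315,435)).items():
    t=load(n); g=(t['image'].min(2)>(185 if n=='top0' else 200)).astype(np.uint8); M=np.zeros_like(g); M[a:b,c_:d]=1; g*=M
    k=max(cv2.findContours(g,0,2)[0],key=cv2.contourArea)
    q=cv2.approxPolyDP(k,8,True)[:,0]; w=np.array([pt(t,*map(float,p),world_z=.008) for p in q]); print(n,q.tolist(),w.round(4).tolist(),w.mean(0))
```

```text
top0 [[390, 172], [386, 238], [454, 243], [457, 178]] [[0.663, -0.1195, 0.008], [0.5445, -0.1076, 0.008], [0.5328, -0.2268, 0.008], [0.6492, -0.2387, 0.008]] [ 0.59734778 -0.17313097  0.008     ]
side0 [[406, 341], [329, 348], [339, 422], [424, 412]] [[0.6627, -0.1194, 0.008], [0.5454, -0.1087, 0.008], [0.5346, -0.2297, 0.008], [0.6526, -0.2381, 0.008]] [ 0.59882624 -0.17397329  0.008     ]
```

Call:
arm_command([
  {"slide": [4, 7, -10], "roll": 0},
  {"slide": [4, 6, -15], "roll": 0},
  {"slide": [0, 0, -12], "roll": 0},
  {"slide": [0, 0, -6], "roll": 0},
  {"slide": [0, 0, 0], "roll": 0},
])

```text
time: 11.22
tcp_pos: [0.6033, -0.1714, 0.0296]
tcp_rot: [0.239, 0.97, 0.019, -0.026]
contact_force: [-0.3, -0.4, -1.1]
gripper_width: 0.0491
```

```bash
python3 s.py;python3 look.py p2
```

```text
11.2167 -1.416983593894921 [ 0.60329851 -0.17139773  0.02959208] [-0.25021166 -0.35810779 -1.1387938 ] [-0.03364323  0.0183487  -0.01265419] 0.04914463768576052
toolz [-0.04080822  0.04978781 -0.99792578]
top [ 0.60462236 -0.17372434  0.05764264] [ 0.04087206 -0.0473115   0.99804363] rim [ 0.60323271 -0.17211575  0.02370916]
[[385.76614 239.20923]
 [389.50766 171.86154]
 [432.70767 174.26154]
 [428.96616 241.60922]] tile [ 0.59972255 -0.15105592  0.008     ] [np.float64(0.07604396844235291), np.float64(0.1214660619341757), np.float64(0.07726164047967475), np.float64(0.12144473060159501)]
```

Call:
arm_command([
  {"slide": [-5.5, -2, -4], "roll": 0},
  {"slide": [0, 0, -4], "roll": 0},
  {"slide": [0, 0, -2], "roll": 0},
  {"slide": [0, 0, 0], "roll": 0},
])

```text
time: 11.7
tcp_pos: [0.5984, -0.1752, 0.0216]
tcp_rot: [0.24, 0.97, 0.019, -0.024]
contact_force: [-0.2, -0.2, 0.6]
gripper_width: 0.0494
```

```bash
python3 s.py;python3 look.py p3|grep top
```

```text
11.7 -1.4244756768826703 [ 0.59840924 -0.17519893  0.02163453] [-0.15804641 -0.16046349  0.58552522] [ 0.03031227 -0.02315677  0.01885942] 0.049358552127375645
toolz [-0.03723365  0.04858045 -0.99812504]
top [ 0.59988768 -0.17764147  0.04906179] [ 0.03796249 -0.04647246  0.99819796] rim [ 0.59859695 -0.1760614   0.01512306]
```

Call:
arm_command([
  {"slide": [-1, 1.5, -1.5], "roll": 0},
  {"slide": [0, 0, -1.5], "roll": 0},
  {"slide": [0, 0, -1], "roll": 0},
])

```text
time: 12.1
tcp_pos: [0.5985, -0.1737, 0.0185]
tcp_rot: [0.24, 0.97, 0.019, -0.023]
contact_force: [0.2, 0.6, -0.3]
gripper_width: 0.0493
```

Call:
arm_command([
  {"slide": [0, 0, -1], "roll": 0},
  {"slide": [0, 0, -1], "roll": 0},
])

```text
time: 12.27
tcp_pos: [0.5985, -0.1736, 0.0163]
tcp_rot: [0.239, 0.97, 0.019, -0.023]
contact_force: [0.3, 0.0, -0.4]
gripper_width: 0.0493
```

```bash
python3 s.py
```

```text
12.2667 -1.423290641471077 [ 0.5985276  -0.17362245  0.01627343] [ 0.30870993  0.03993134 -0.422658  ] [-0.01472629 -0.04256988 -0.06201819] 0.049301743719835256
toolz [-0.03519761  0.04798822 -0.99822756]
```

Call:
arm_command([
  {"slide": [0, 0, -1], "roll": 0},
  {"slide": [0, 0, -0.8], "roll": 0},
])

```text
time: 12.43
tcp_pos: [0.5979, -0.1731, 0.0152]
tcp_rot: [0.239, 0.97, 0.019, -0.024]
contact_force: [-4.4, 1.4, 12.3]
gripper_width: 0.0496
```

```bash
python3 s.py
```

```text
12.4333 -1.423344254808344 [ 0.59789916 -0.17314133  0.01518243] [-4.36705653  1.35723005 12.33753287] [ 0.06060706  0.77114883 -0.04405055] 0.04964305040988979
toolz [-0.03686429  0.04880455 -0.99812782]
```

Contact at 12 N. I'll lower the grip to the minimum with a light press so the cap can seat flat before release.

Call:
arm_command([
  {"slide": [0, 0, 0], "roll": 0},
  {"slide": [0, 0, -0.5], "roll": 0},
  {"slide": [0, 0, -0.7], "roll": 0},
  {"slide": [0, 0, -0.7], "roll": 0},
  {"slide": [0, 0, -0.7], "roll": 0},
], squeeze=20)

```text
time: 12.85
tcp_pos: [0.5978, -0.1731, 0.0152]
tcp_rot: [0.239, 0.97, 0.019, -0.024]
contact_force: [-3.4, 1.3, 9.8]
gripper_width: 0.0493
```

```bash
python3 s.py; python3 look.py p4|grep top
```

```text
12.85 -1.4233138701027712 [ 0.59778708 -0.17306044  0.01518359] [-3.35326625  1.25590544  9.84539169] [0.02415027 0.65769789 0.00241609] 0.04928072286428936
toolz [-0.03731829  0.04896992 -0.99810285]
top [ 0.59915923 -0.1754417   0.04285158] [ 0.01241267 -0.02890109  0.9995052 ] rim [ 0.5987372  -0.17445906  0.00886841]
```

Call:
arm_command([
  {"slide": [0, 0, -0.8], "roll": 0},
  {"slide": [0, 0, -0.8], "roll": 0},
  {"slide": [0, 0, -0.8], "roll": 0},
], gripper=51, squeeze=20)

```text
time: 13.25
tcp_pos: [0.5977, -0.1729, 0.0146]
tcp_rot: [0.239, 0.97, 0.019, -0.024]
contact_force: [-4.2, 2.3, 12.4]
gripper_width: 0.0513
```

```bash
python3 s.py; python3 look.py p5|grep top
```

```text
13.25 -1.4233918239780623 [ 0.59766953 -0.17289712  0.01460371] [-4.21246342  2.29422589 12.42682496] [ 0.00964689  0.75737574 -0.04745268] 0.05133347058833359
toolz [-0.03761775  0.04930127 -0.99807529]
top [ 0.59881033 -0.17519093  0.04287835] [ 0.0080464  -0.02979518  0.99952364] rim [ 0.59853676 -0.17417789  0.00889455]
```

Call:
arm_command([
  {"slide": [0, 0, -0.4], "roll": 0},
  {"slide": [0, 0, -0.4], "roll": 0},
  {"slide": [0, 0, -0.4], "roll": 0},
], gripper=53.5)

```text
time: 13.65
tcp_pos: [0.5975, -0.1728, 0.0141]
tcp_rot: [0.24, 0.97, 0.02, -0.024]
contact_force: [-2.7, 1.1, 8.2]
gripper_width: 0.0538
```

```bash
python3 s.py; python3 look.py p6|grep top
```

```text
13.65 -1.4234231999422013 [ 0.59754802 -0.17276343  0.01414006] [-2.74201243  1.11537482  8.15075642] [0.1050047  0.53239271 0.00678321] 0.05378894346345839
toolz [-0.03777626  0.04953753 -0.99805761]
top [ 0.59860801 -0.17502636  0.04260583] [ 0.01008242 -0.02647447  0.99959864] rim [ 0.5982652  -0.17412623  0.00861947]
```

Call:
arm_command([
  {"slide": [0, 0, 0], "roll": 0},
  {"slide": [0, 0, 0], "roll": 0},
  {"slide": [0, 0, 0], "roll": 0},
], gripper=57)

```text
time: 14.05
tcp_pos: [0.5977, -0.1728, 0.0135]
tcp_rot: [0.24, 0.97, 0.02, -0.024]
contact_force: [0.0, 0.8, 0.8]
gripper_width: 0.057
```

```bash
python3 s.py; python3 look.py p7|grep top
```

```text
14.05 -1.423549523656603 [ 0.59766608 -0.17277588  0.01353187] [0.00178387 0.75755973 0.83442505] [ 0.0354279  -0.04726026 -0.01184392] 0.057001066515175024
toolz [-0.03757533  0.04947199 -0.99806844]
top [ 0.59878166 -0.17504229  0.04195931] [ 0.0058617  -0.00368314  0.99997604] rim [ 0.59858237 -0.17491706  0.00796013]
```

The cap is flat on the tile (top at z≈0.042, normal vertical). Opening fully and retreating straight up.

Call:
arm_command([
  {"slide": [0, 0, 0], "roll": 0},
  {"slide": [0, 0, 0], "roll": 0},
  {"slide": [0, 0, 0], "roll": 0},
  {"slide": [0, 0, 0], "roll": 0},
  {"slide": [0, 0, 0], "roll": 0},
], gripper=85)

```text
time: 14.62
tcp_pos: [0.5976, -0.1727, 0.0132]
tcp_rot: [0.24, 0.97, 0.02, -0.024]
contact_force: [-0.1, 0.3, -0.3]
gripper_width: 0.0849
```

Call:
arm_command([
  {"slide": [0, 0, 8], "roll": 0},
  {"slide": [0, 0, 15], "roll": 0},
  {"slide": [0, 0, 25], "roll": 0},
  {"slide": [0, 0, 30], "roll": 0},
  {"slide": [0, 0, 30], "roll": 0},
  {"slide": [0, 0, 30], "roll": 0},
  {"slide": [-30, 0, 20], "roll": 0},
  {"slide": [-30, 0, 20], "roll": 0},
  {"slide": [-30, 0, 0], "roll": 0},
  {"slide": [0, 0, 0], "roll": 0},
])

```text
time: 15.45
tcp_pos: [0.5031, -0.1717, 0.2028]
tcp_rot: [0.239, 0.971, 0.019, -0.024]
contact_force: [0.0, 1.0, -0.3]
gripper_width: 0.0851
```

Call:
arm_command([
  {"slide": [-15, -38, 0], "roll": 0},
  {"slide": [-15, -38, 0], "roll": 0},
  {"slide": [-15, -38, 0], "roll": 0},
  {"slide": [-15, -38, 0], "roll": 0},
  {"slide": [-15, -38, 0], "roll": 0},
  {"slide": [0, -38, 0], "roll": 0},
  {"slide": [0, 0, 0], "roll": 0},
  {"slide": [0, 0, 0], "roll": 0},
])

```text
time: 16.12
tcp_pos: [0.4244, -0.4073, 0.2099]
tcp_rot: [0.237, 0.971, 0.018, -0.02]
contact_force: [-0.2, 0.1, -0.2]
gripper_width: 0.085
```

```bash
python3 s.py
python3 - <<'E'
from h import *
t=snap('top','end'); 
P=pt(load('top0'),0,0,world_z=0)
g=t['image'].astype(int); red=((g[...,2]-g[...,1]>40)&(g[...,2]-g[...,0]>40)).astype(np.uint8); red[:150]=0;red[270:]=0;red[:,:370]=0;red[:,475:]=0
v,u=np.nonzero(red); print(len(u)); c=((u.min()+u.max())/2,(v.min()+v.max())/2); print(c,pt(t,*c,world_z=.042))
d=load('top0')['image'].astype(int); diff=(abs(d-g).max(2)>30).sum(); print(diff)
for n,(a,b) in dict(amber=(327,152),cruc=(316,219),block=(328,293),tw=(310,124)).items():
    print(n,abs(d-g)[b-22:b+22,a-22:a+22].max(2).__gt__(40).sum())
s=snap('side','ends'); cv2.imwrite('pics/endc.png',np.hstack([cv2.resize(t['image'][60:380,160:500],(425,400)),cv2.resize(s['image'][130:450,160:460],(375,400))]))
E
```

```text
16.1167 -1.8706600192862373 [ 0.42444542 -0.40729587  0.20993281] [-0.22303997  0.08525776 -0.22941625] [0.03237097 0.01553141 0.01025358] 0.08504481495827605
toolz [-0.02979318  0.0440623  -0.99858444]
94
(np.float64(426.5), np.float64(202.0)) [ 0.60092608 -0.17492609  0.042     ]
1401
amber 0
cruc 0
block 0
tw 0
```

View pics/endc.png

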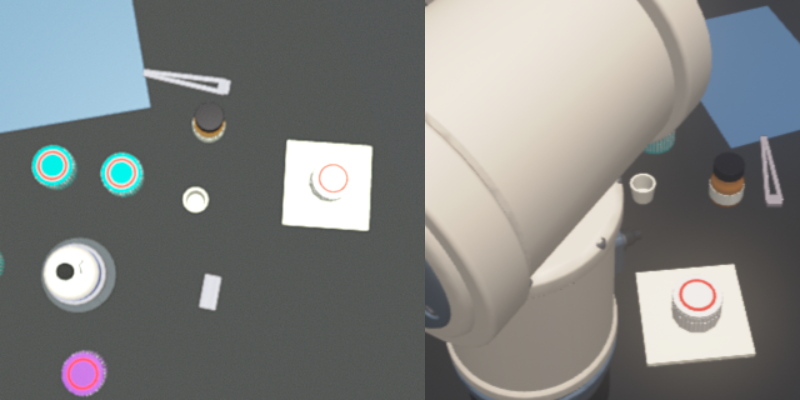

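The cap stands upright near the tile centre, within about 3 mm: ring at (426.5,202), giving (0.601,−0.175) against the tile at (0.598,−0.174). The four bystanders haven't moved in the picture, and the arm is clear of everything.

```bash
python3 -c "
from bench import workorder
print(workorder.hand_in())"
```

```text
the job is handed in; nothing more can be done
None
```

The cap is off the bottle and standing upright on the tile, and the job is handed in. It took about 16 s of robot time.

- **Opening:** I pushed the cap down and turned it anticlockwise in one grasp. It turned about 140°, where the turning moment rose from about 0.05 to 0.6 N·m, which I took as the end stop. I then eased back slightly and lifted it off.
- **Placing:** I lowered the cap to contact, let it seat flat under a light grip, and opened the gripper.
- **Last checks:** The cap's top is level at z ≈ 0.042 m, and the cap is about 1–3 mm from the tile centre. In the top view the amber jar, crucible, block and tweezers have not changed. The gripper is open and touching nothing.

Some things did not go as intended:
- **Press force:** Before turning, the press briefly reached 42 N on the cap, and one later reading was 23 N. The rest of the pressed turn read 12–18 N, against the advised 14–20 N.
- **First lift:** The cap dragged with about 19 N until I eased the turn back.
- **Tool tilt:** The tool picked up a 3–4° tilt during the pressed turn. As a result the cap touched the tile slightly tilted before it was seated level.

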